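Show the plate's red dot to the viewer camera in the tilting mirror

TASK

Slide the clear 96-well plate forward on the plate viewer's stage until its front edge sits flush, along its whole length, against the stop lip. Then swing the red-gripped lever to tilt the spring-loaded mirror under the stage until the camera on the viewer's bracket sees the red dot on the plate's underside in the middle of the mirror, and finish while still holding the lever steady at that angle. Leave the camera bracket as it is clamped, and do not disturb the tip box, tube rack, pipette and beaker.

Things in the scene. Friction and masses are not known exactly. Their poses are not given: they have to be found in the camera images.
- viewer: Plate viewer fixed to the bench: white base 205 x 158 mm, two white side cheeks (outer faces y = +-76 mm), clear stage on top, tilting mirror below it. Origin: at bench level, straight below the middle of the mirror's axis. x points forwards, from the open loading end (robot side) to the stop lip and camera; y to the lever's side; z up.
- stage_stop (a point): Middle of the stop lip's rear face at stage level: viewer x = +45 mm, y = 0, z = 124 mm (the clear stage's top). The lip stands 8 mm above the stage. The stage runs back from it to viewer x = -115 mm. Guide rails 6 mm tall along both sides, inner faces at y = +-67 mm, leave the plate 3 mm of play each side.
- plate: Loose clear 96-well plate, 60 to 100 g, 127.8 mm long (its y) x 85.5 mm wide (its x) x 14.4 mm tall, lying on the stage between the rails, 15 to 38 mm short of the stop lip, perhaps a little askew. Origin: centre of its underside; x towards its front edge, which must meet the lip; z up. It slides easily when pushed on its rear edge, 42.75 mm behind the origin.
- plate_front_left (a point): Point on the plate's front face, 60 mm to the left (+y) of its middle, 7 mm above its underside.
- plate_front_right (a point): Point on the plate's front face, 60 mm to the right (-y) of its middle, 7 mm above its underside.
- red_dot (a point): Red dot, 12 mm across, on the underside of the plate (plate x = -18 mm, y = 0, 1.7 mm above the underside's plane), visible through the clear plate. With the plate home it lies 15.75 mm behind and 60.7 mm above the mirror's axis.
- mirror (a joint): Tilt of the mirror, rad, 0 to 1.4. At 0 (spring rest, start) the glass normal leans 20 degrees back from straight up, to the robot's end; growing values turn it forwards to the camera: the normal stands 110 degrees minus this above the forward (+x) horizontal. A spring returns it to 0 when the lever is let go; at the grip it pushes back with about 1 to 3 N.
- mirror_centre (a point): Middle of the flat mirror's face (71 x 108 mm), on its axis, which runs along viewer y at 65 mm above the bench. The camera sees the dot in the middle of the mirror when the glass normal halves the angle between the directions from here to the lens and to the dot, seen from the side.
- lever_grip (a point): Middle of the lever's red grip, a round bar 14 mm thick, 42 mm long, along viewer y (86 to 128 mm; this point 107 mm), 85 mm from the mirror's axis. Seen from the axis it stands 130 degrees minus the mirror angle above the forward horizontal: 130 mm above the bench at rest, about 150 mm when working. Pinch it from above across its thickness (it turns between the fingers) or push it forwards.
- camera_arm (a joint): Stiffly clamped swing bracket of the camera, on the -y cheek, rad: the elevation of the lens above the forward horizontal, seen from the mirror's axis; 0.05 to 0.70 at the start. Not to be moved.
- lens (a point): Front of the camera's lens, 200 mm from the mirror's axis; the camera (black box 52 x 42 x 34 mm) looks at the middle of the mirror.
- tip_box: Pipette tip box, white with a green lid, 124 x 86 x 88 mm; origin at the centre of its underside. Bystander.
- tube_rack: Dark blue tube rack, 105 x 62 x 30 mm, with a few white caps; origin at the centre of its underside. Bystander.
- pipette: Dark pipette with white plunger and steel tip, lying along its x axis, about 265 mm long; origin on the bench under its middle. Bystander.
- beaker: Small glass beaker, 60 mm across, 75 mm tall; origin at the centre of its underside. Bystander.
There are look-alikes about, which are no part of the job. Of the things like the plate, leave any that is blue or pink; of the rest the smaller one is meant.

How it is judged:
By the outcome, as a careful person would: the job done as asked, in the order asked, and still so for the second after the job is handed in, while the arm keeps its last pose, push and grip.
It also fails if it takes over 43 s, if anything falls off the work surface, if the arm or the gripper's body presses on something with over 40 N, if the wrist force passes 120 N, or if a joint passes its speed limit or range.

ROBOT

A 7-joint arm with a two-finger parallel gripper is mounted at the origin on the work surface. World frame = base frame: x ahead of the robot, y to its left, z up, the work surface at z = 0. Lengths are in m, angles in rad, forces in N, time in s.
With the tool pointing down it reaches from about 0.4 to 0.85 m from the base axis. Payload 10.4 kg.
Tool frame: the origin (TCP) lies between the finger pads, 19 mm behind the fingertips; this is the grasp point; z points along the fingers, y is the line along which they close (so a half turn about z gives the same grasp; the last joint's range is limited). The gripper opens to 85 mm and grips with 20 to 120 N. Pads are 22 mm wide; open, the fingers measure 114 mm over their backs; the gripper's body (76 mm by 85 mm) begins 54 mm behind the grasp point. The pads swing forward as they close: fully open they stand 13 mm farther back than shut.
Start: joints at [-1.147, 0.332, -0.065, 1.46, 0.022, 1.35, -0.088], TCP at [0.27, 0.564, 0.25] pointing down, gripper open.
Joint ranges: [-2.6, 2.6], [-0.5, 2.12], [-1.47, 1.34], [0.16, 2.42], [-1.27, 4.41], [0.06, 2.06], [-2.6, 2.6]. Speed limits (rad/s): [2.22, 2.22, 2.79, 2.79, 3.14, 3.14, 3.14].

INTERFACE

Orientations are given as a unit quaternion [x, y, z, w].
In Python, from workcell import manip gives the robot as it stands.
- The arm moves only by the tool pendant, called after "Request:" by a JSON object that holds its "api" and its "payload". Schema: {"type":"object","properties":{"steps":{"type":"array","items":{"type":"number"},"minItems":7,"maxItems":140},"squeeze":{"type":"number"},"only":{"type":"string"},"quiet":{"type":"boolean"},"lines":{"type":"string"}},"required":["steps"],"additionalProperties":false}. steps is one flat list of numbers that holds 1 to 20 rows one after another, with no inner brackets; each row has 7 numbers: a rotation vector rx, ry, rz in parts of the range, where 1.0 means 90 degrees, then dx, dy, dz in shares of 0.8 m (1.0 is 0.8 m), then the opening from 0.0 (shut) to 1.0 (fully open); each row is the pose to reach, as a shift and turn from the pose commanded when the call began, along the tool's axes at that moment; what a row does not reach only later rows make up. A row lasts 1/8 s, in which the tool goes at most 0.0625 m and 0.188 rad, less where a joint would pass 70% of its speed; a pose out of reach is approached as far as the arm can. The fingers move at their own pace and stop on an object; squeeze is the grip in N (left out, the last holds). Time passes only in rows, so rows that do not move let the fingers close. The tool returns the time, the measured TCP pose, the force, the opening and the grip force at its end. only (a regular expression) keeps the lines of the reply that match it, lines (a string "A,B") keeps lines A to B, and quiet returns only ok. Shift and turn numbers lie between -1 and 1, and a call with a number outside is refused. Input that does not fit is refused with a message, and nothing moves.
- manip.get_obs(): the state, without advancing time (a new reading comes with each control period).
- manip.camera(name): name is "side" or "top"; returns the picture (480x640x3 uint8, blue, green, red); there is no depth.
- manip.calibration(name): a dict with "fx", "fy", "cx", "cy" (pixels), "world_from_camera" (4x4, takes a point from camera to world coordinates). Camera axes: x right, y up, looking along -z (the intrinsics and any distortion apply to the point x, -y, -z); pixel columns grow to the right and rows downward; lengths in m; the calibration is good to about 2 mm. A picture is of the moment at which its call begins. calibration takes no time and is no camera call.
- manip.hand_in(): hands the job in; it is judged then, once.
Trained networks look in the newest picture that a camera, given by its name, has taken for a name from the list of things; names that differ only in an ending like _2 or _b are one class to them, and where a whole thing is asked for, a point or a joint stands for the part that bears it (a point fixed in the world has none). Each returns a list of dicts, best first, with "confidence" (0 to 1); they miss things now and then, are a little off and sometimes report something else, mostly with a low value. They report only what shows in the picture. A call takes as long as a camera call. They do not tell look-alikes from the thing itself.
- manip.outline_of(camera, thing): "mask" (480x640 bool, what is visible of it) and "bbox" ([left, top, right, bottom] in pixels, round what is visible of it).
The state is a dict: "clock": time; "joint_pos": joint angles; "joint_velocities": joint speeds; "tau": joint torques, N m; "position": TCP position; "ee_rot": TCP orientation; "ft_force": force on the tool from outside, world axes, zero at the start; "torque": the same for the moment, N m; "grip_width": opening from 0.0 (shut) to 1.0 (fully open); "grasp_force": force on a finger pad.
Only numpy, scipy, OpenCV 4.12 (cv2) and the standard library are available. Lean on these libraries where they do the work, as an engineer would, in place of code of your own. Each camera call takes 0.05 s, during which the arm holds its last target. There are 200 camera calls.

## Working session

There is one attempt and no reset: what is moved stays moved. The work goes in short steps, Python scripts to look and compute and a tool call to move; the robot and the scene stay as the last step left them, time stands still between calls to the robot, and variables do not carry over. Pictures are saved under pics/ and viewed, at most 10 in all, crops included, and the job is handed in when it is done.

```bash
mkdir -p pics; ls
```

Run:
```python
from workcell import manip
import cv2,numpy as np
o=manip.get_obs();print(o['clock'],o['position'],o['ee_rot'])
for c in('side','top'):
    cv2.imwrite(f'pics/{c}0.png',manip.camera(c));k=manip.calibration(c);print({a:np.round(b,4).tolist() for a,b in k.items() if not isinstance(b,str)})
    for t in('plate','viewer','mirror','lever_grip','lens','red_dot','camera_arm'):
        print(c,t,[(round(float(d['confidence']),2),np.round(d['bbox']).tolist()) for d in manip.outline_of(c,t)])
```

```text
pics
0.0 [0.26990089 0.56333573 0.24922355] [ 2.21548193e-01  9.75149174e-01 -6.81369127e-04 -1.47653104e-04]
{'fx': 544.3365, 'fy': 544.3365, 'cx': 319.8564, 'cy': 247.7262, 'world_from_camera': [[0.7544, 0.4808, -0.4469, -0.0359], [-0.6564, 0.5505, -0.5158, -0.6729], [-0.002, 0.6825, 0.7309, 1.0512], [0.0, 0.0, 0.0, 1.0]]}
side plate [(0.93, [316.0, 242.0, 380.0, 294.0]), (0.87, [249.0, 341.0, 309.0, 381.0]), (0.85, [339.0, 181.0, 392.0, 232.0]), (0.74, [376.0, 370.0, 449.0, 451.0]), (0.6, [240.0, 221.0, 302.0, 276.0])]
side viewer [(0.94, [294.0, 200.0, 459.0, 342.0])]
side mirror []
side lever_grip [(0.44, [306.0, 233.0, 319.0, 254.0])]
side lens [(0.81, [363.0, 201.0, 459.0, 317.0])]
side red_dot [(0.98, [245.0, 223.0, 301.0, 279.0]), (0.92, [317.0, 239.0, 379.0, 292.0]), (0.69, [342.0, 178.0, 396.0, 232.0]), (0.63, [251.0, 337.0, 309.0, 383.0]), (0.25, [247.0, 162.0, 284.0, 192.0])]
side camera_arm [(0.95, [370.0, 203.0, 461.0, 314.0])]
{'fx': 598.9446, 'fy': 598.9446, 'cx': 320.2917, 'cy': 233.0271, 'world_from_camera': [[-0.0249, 0.9939, -0.1072, 0.4329], [-0.9997, -0.0246, 0.0039, 0.014], [0.0012, 0.1073, 0.9942, 1.3545], [0.0, 0.0, 0.0, 1.0]]}
top plate [(0.93, [237.0, 88.0, 319.0, 179.0]), (0.77, [360.0, 315.0, 422.0, 382.0]), (0.73, [224.0, 224.0, 306.0, 312.0]), (0.57, [344.0, 219.0, 411.0, 268.0])]
top viewer [(0.91, [318.0, 119.0, 442.0, 297.0])]
top mirror [(0.74, [312.0, 229.0, 340.0, 259.0]), (0.69, [77.0, 300.0, 191.0, 319.0])]
top lever_grip [(0.51, [312.0, 228.0, 340.0, 256.0])]
top lens [(0.97, [383.0, 120.0, 442.0, 252.0]), (0.19, [343.0, 221.0, 411.0, 272.0])]
top red_dot [(0.94, [222.0, 226.0, 302.0, 310.0]), (0.83, [238.0, 91.0, 318.0, 181.0]), (0.7, [359.0, 318.0, 420.0, 384.0]), (0.69, [342.0, 219.0, 411.0, 275.0])]
top camera_arm [(0.71, [384.0, 123.0, 441.0, 252.0])]
```

View pics/side0.png

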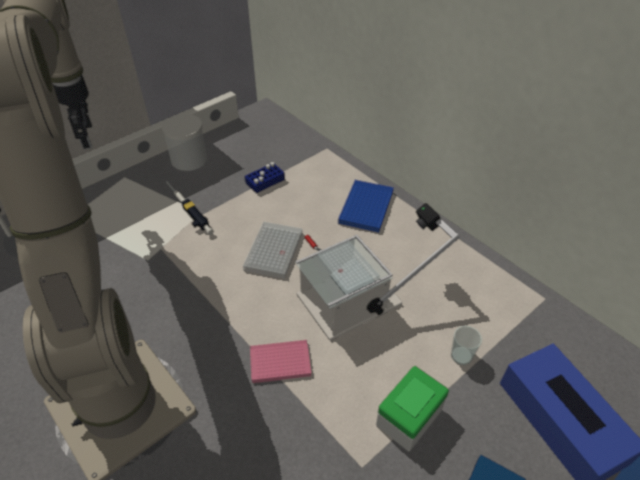

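View pics/top0.png

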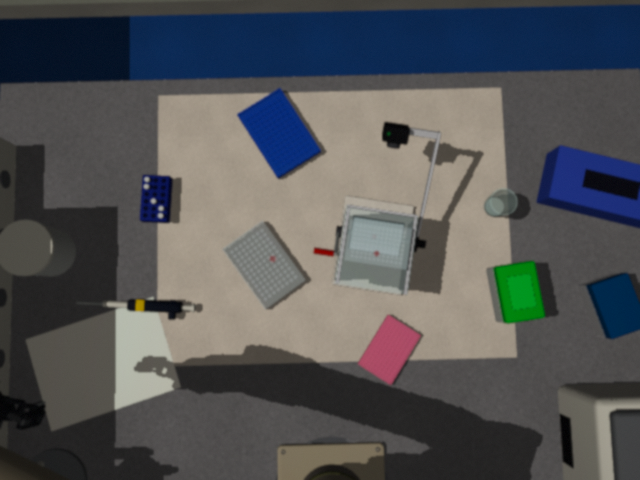

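Run:
```python
import cv2
a=cv2.imread('pics/side0.png')[190:350,285:470];b=cv2.imread('pics/top0.png')[110:310,300:460]
cv2.imwrite('pics/side0c.png',cv2.resize(a,None,fx=4,fy=3.7 and 4*0+3.7,interpolation=3) if 0 else cv2.resize(a,(690,597),interpolation=3))
cv2.imwrite('pics/top0c.png',cv2.resize(b,(480,600),interpolation=3))
```

```text
(no output)
```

View crops.

The side view shows the viewer at about (345,280), with the red grip at (312,242) and the camera at (430,216). In the top view the viewer's plate is at about (380,240), the grip at (325,252) and the camera box at (396,132). The grey plate on the bench is the larger look-alike, and the blue and pink ones are to be left alone.

View pics/top0c.png

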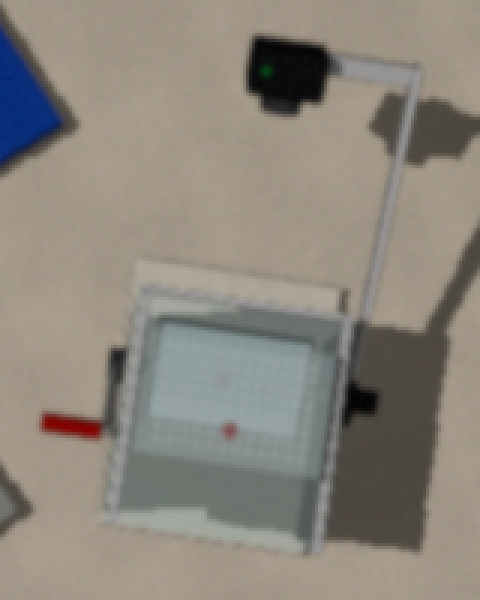

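View pics/side0c.png

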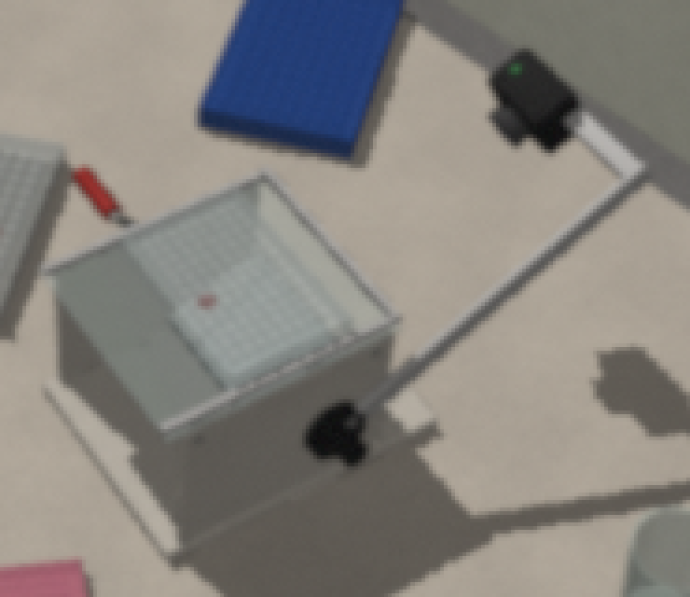

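Both crops show the rails and lip clearly. The red dot is at top crop (230,431) and side crop (207,301), the grip centre at (71,426) and (97,194), and the lens at (280,103) and (510,125). Next I fit the viewer pose from these points.

Create h.py:
```python
import numpy as np
from workcell import manip
def proj(c,P):
    k=manip.calibration(c);T=np.array(k['world_from_camera']);q=(np.atleast_2d(P)-T[:3,3])@T[:3,:3]
    return np.c_[k['cx']+k['fx']*q[:,0]/-q[:,2],k['cy']+k['fy']*-q[:,1]/-q[:,2]]
def ray(c,uv):
    k=manip.calibration(c);T=np.array(k['world_from_camera'])
    return T[:3,3],T[:3,:3]@np.array([(uv[0]-k['cx'])/k['fx'],-(uv[1]-k['cy'])/k['fy'],-1])
def atz(c,uv,z):
    o,d=ray(c,uv);return o+d*(z-o[2])/d[2]
def tri(a,b):
    (o1,d1),(o2,d2)=ray('top',a),ray('side',b)
    s=np.linalg.lstsq(np.c_[d1,-d2],o2-o1,rcond=None)[0];p,q=o1+d1*s[0],o2+d2*s[1]
    return (p+q)/2,np.linalg.norm(p-q)
def W(v,P):
    c,s=np.cos(v[2]),np.sin(v[2]);P=np.atleast_2d(P)
    return np.c_[v[0]+c*P[:,0]-s*P[:,1],v[1]+s*P[:,0]+c*P[:,1],P[:,2]]
def V(v,P):
    c,s=np.cos(v[2]),np.sin(v[2]);P=np.atleast_2d(P)-[v[0],v[1],0]
    return np.c_[c*P[:,0]+s*P[:,1],-s*P[:,0]+c*P[:,1],P[:,2]]
```

Run:
```python
from h import *
from scipy.optimize import least_squares
t=lambda x,y:(300+x/3,110+y/3); s=lambda x,y:(285+x*185/690,190+y*160/597)
for n,a,b in(('grip',t(71,426),s(97,194)),('lens',t(280,103),s(510,125)),('dot',t(230,431),s(207,301))):print(n,*tri(a,b))
def model(p):
    v=p[:3];e,w,xf,xb,bz=p[3:8]
    g=[[-.0546,.107,.1301],[-.0546,.128,.1301],[-.0546,.086,.1301]]
    L=[[.2*np.cos(e),p[8],.065+.2*np.sin(e)]]
    R=[[-.115,w,.13],[xf,w,.132],[xf,-w,.132],[-.115,-w,.13]]
    B=[[xb,.079,bz],[xb,-.079,bz],[xb+.205,-.079,bz],[xb+.205,.079,bz]]
    A=np.array(g+L+R+B);return proj('top',W(v,A)),proj('side',W(v,A)),A
mt={0:(71,426),1:(42,422),2:(102,430),3:(280,103),6:(352,318),5:(147,288),7:(318,552),10:(345,290),11:(138,262)}
ms={0:(97,194),1:(78,172),2:(114,216),3:(510,125),4:(48,270),5:(265,177),6:(397,320),7:(165,433),8:(45,388),9:(175,558),10:(437,428)}
def f(p):
    a,b,_=model(p);return np.concatenate([a[i]-t(*m) for i,m in mt.items()]+[b[i]-s(*m) for i,m in ms.items()]+[[(p[4]-.072)*300,(p[5]-.048)*200,p[8]*100]])
r=least_squares(f,[.45,-.1,-.12,.4,.072,.048,-.115,.01,0],loss='soft_l1');print(np.round(r.x,4));q=f(r.x)
n=len(mt)
print('top',[(i,np.round(q[2*j:2*j+2],1).tolist()) for j,i in enumerate(mt)]);print('side',[(i,np.round(q[2*(n+j):2*(n+j)+2],1).tolist()) for j,i in enumerate(ms)])
v=r.x[:3];print('yaw deg',np.degrees(v[2]));np.save('v.npy',r.x)
for n,a,b in(('grip',t(71,426),s(97,194)),('lens',t(280,103),s(510,125)),('dot',t(230,431),s(207,301))):print(n,V(v,tri(a,b)[0]))
for c,u in(('top',t(230,431)),('side',s(207,301))):print('dot@z',V(v,atz(c,u,.1257)))
```

```text
grip [0.52474368 0.00395954 0.13009016] 0.0023204789973960667
lens [ 0.73880826 -0.1433006   0.16130182] 0.0017639804572647333
dot [ 0.51880439 -0.10472494  0.12722002] 0.00241909594136699
[ 5.604e-01 -1.127e-01 -1.779e-01  4.843e-01  7.080e-02  4.590e-02
 -1.168e-01  6.200e-03  4.000e-04]
top [(0, [0.5, 0.1]), (1, [0.0, -0.2]), (2, [0.3, 0.3]), (3, [-0.2, 2.7]), (6, [-0.4, 1.0]), (5, [-0.1, 0.6]), (7, [0.0, 0.6]), (10, [-0.9, 0.0]), (11, [-0.6, -1.1])]
side [(0, [1.2, 0.2]), (1, [1.8, 0.5]), (2, [1.2, -0.1]), (3, [-0.9, 1.8]), (4, [-0.6, -0.3]), (5, [0.7, -2.2]), (6, [0.7, -1.1]), (7, [0.8, -0.8]), (8, [-0.5, -0.1]), (9, [-1.3, 1.6]), (10, [1.4, -0.8])]
yaw deg -10.192420320595529
grip [[-0.05569591  0.10851245  0.13009016]]
lens [[0.18104887 0.00145592 0.16130182]]
dot [[-0.04230926  0.00049214  0.12722002]]
dot@z [[-0.0410885 -0.0001794  0.1257   ]]
dot@z [[-0.04272145  0.00200954  0.1257    ]]
```

Add to h.py:
```python
def goto(P,v=None):
    """row to viewer point P (TCP), tool down, tool y along viewer x"""
    from scipy.spatial.transform import Rotation as R
    v=np.load('v.npy')[:3] if v is None else v
    o=manip.get_obs();r=R.from_quat(o['ee_rot']);c,s=np.cos(v[2]),np.sin(v[2])
    T=R.from_matrix(np.array([[s,c,0],[-c,s,0],[0,0,-1]]))
    if np.linalg.det(T.as_matrix())<0: raise 1
    print('row',np.round((r.inv()*T).as_rotvec(),3),np.round(r.inv().apply(W(v,P)[0]-o['position']),4),'at',np.round(V(v,o['position'])[0],4),'F',np.round(V([0,0,v[2]],o['ft_force'])[0],1),'t',o['clock'],'w',o['grip_width'])
```

```bash
python3 -c "
from h import *
goto([-.100,0,.22])"
```

```text
Traceback (most recent call last):
  File "h.py", line 26, in goto
    T=R.from_matrix(np.array([[s,c,0],[-c,s,0],[0,0,-1]]))
  File "scipy/spatial/transform/_rotation.pyx", line 1143, in scipy.spatial.transform._rotation.Rotation.from_matrix
ValueError: Non-positive determinant (left-handed or null coordinate frame) in rotation matrix 0: [[-0.17695454  0.98421903  0.        ]
 [-0.98421903 -0.17695454  0.        ]
 [ 0.          0.         -1.        ]].
```

```bash
sed -i 's/\[\[s,c,0\],\[-c,s,0\]/[[-s,c,0],[c,s,0]/' h.py
python3 -c "
from h import *
goto([-.100,0,.22])"
```

```text
row [ 0.    -0.     1.302] [-0.4577 -0.5111  0.03  ] at [-0.4055  0.6143  0.2501] F [-0.3 -0.2  0.5] t 0.8 w 0.996860289952897
```

Careful with the scale: shifts go in shares of 0.8 m and turns go in shares of 90 degrees. That gives: -0.511 m / 0.8 = -0.6388, -0.458 m / 0.8 = -0.5725, 1.302 rad / 1.5708 = 0.8289.

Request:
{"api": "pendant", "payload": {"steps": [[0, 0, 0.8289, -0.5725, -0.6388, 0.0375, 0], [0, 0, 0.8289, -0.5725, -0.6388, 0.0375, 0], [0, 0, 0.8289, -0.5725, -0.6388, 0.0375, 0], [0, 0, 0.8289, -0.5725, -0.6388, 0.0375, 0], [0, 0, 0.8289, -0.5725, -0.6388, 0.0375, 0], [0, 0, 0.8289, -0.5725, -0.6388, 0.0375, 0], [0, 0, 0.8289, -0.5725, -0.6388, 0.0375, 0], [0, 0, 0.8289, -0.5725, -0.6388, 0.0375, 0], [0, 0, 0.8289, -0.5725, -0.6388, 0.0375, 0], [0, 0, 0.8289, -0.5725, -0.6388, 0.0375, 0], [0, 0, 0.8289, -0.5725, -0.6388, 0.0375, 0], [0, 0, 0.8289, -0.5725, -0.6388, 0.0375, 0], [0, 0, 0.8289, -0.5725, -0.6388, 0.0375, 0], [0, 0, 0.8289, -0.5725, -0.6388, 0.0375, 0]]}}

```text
refused: steps[0]: [0, 0, 0.8289, -0.5725, -0.6388, 0.0375, 0] is not of type 'number' (schema: type "number"). Nothing was moved.
```

The error is about the shape of the input: one flat list, 7 numbers to a row, no inner brackets. Fixing that and sending the same move.

Request:
{"api": "pendant", "payload": {"steps": [0, 0, 0.8289, -0.5725, -0.6388, 0.0375, 0, 0, 0, 0.8289, -0.5725, -0.6388, 0.0375, 0, 0, 0, 0.8289, -0.5725, -0.6388, 0.0375, 0, 0, 0, 0.8289, -0.5725, -0.6388, 0.0375, 0, 0, 0, 0.8289, -0.5725, -0.6388, 0.0375, 0, 0, 0, 0.8289, -0.5725, -0.6388, 0.0375, 0, 0, 0, 0.8289, -0.5725, -0.6388, 0.0375, 0, 0, 0, 0.8289, -0.5725, -0.6388, 0.0375, 0, 0, 0, 0.8289, -0.5725, -0.6388, 0.0375, 0, 0, 0, 0.8289, -0.5725, -0.6388, 0.0375, 0, 0, 0, 0.8289, -0.5725, -0.6388, 0.0375, 0, 0, 0, 0.8289, -0.5725, -0.6388, 0.0375, 0, 0, 0, 0.8289, -0.5725, -0.6388, 0.0375, 0, 0, 0, 0.8289, -0.5725, -0.6388, 0.0375, 0]}}

```text
clock: 2.55
position: [0.4623, -0.0937, 0.22]
ee_rot: [0.766, 0.642, 0.0, -0.0]
ft_force: [0.6, -0.3, 0.2]
grip_width: 0.002
grasp_force: 0.0
```

```bash
python3 -c "
from h import *
goto([-.100,0,.148])"
```

```text
row [-0.    -0.001  0.002] [-0.0014 -0.0001  0.072 ] at [-0.0999  0.0013  0.22  ] F [ 0.6 -0.2  0.2] t 2.55 w 0.0016136505077487043
```

In the tool's units: 0.072 m / 0.8 = 0.09, 0.05 m / 0.8 = 0.0625.

Request:
{"api": "pendant", "payload": {"steps": [0, 0, 0, -0.0013, 0, 0.0625, 0, 0, 0, 0, -0.0013, 0, 0.09, 0, 0, 0, 0, -0.0013, 0, 0.09, 0]}}

```text
clock: 2.92
position: [0.4612, -0.095, 0.1469]
ee_rot: [0.767, 0.642, -0.001, -0.001]
ft_force: [-0.8, 0.3, 0.7]
grip_width: -0.003
grasp_force: 0.0
```

Run:
```python
from h import *;import cv2
goto([-.06,0,.148])
a=manip.camera('side')[170:350,270:440];b=manip.camera('top')[110:310,300:460]
cv2.imwrite('pics/a1.png',np.hstack([cv2.resize(a,(425,450),interpolation=3),cv2.resize(b,(360,450),interpolation=3)]))
```

```text
row [-0.003  0.001  0.002] [ 0.0001  0.0408 -0.0012] at [-1.008e-01 -1.000e-04  1.469e-01] F [-0.8  0.1  0.7] t 2.925 w -0.0028419176247984086
```

View pics/a1.png

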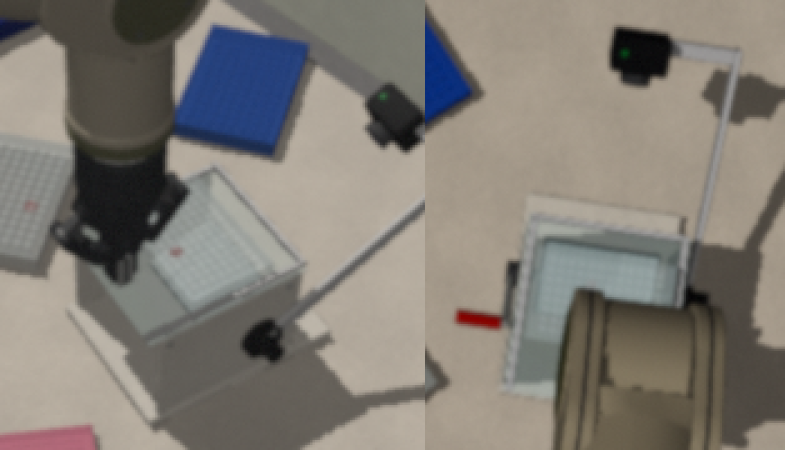

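The side half shows the closed fingers (about (122,275)) just behind the plate's rear edge and low over the stage. I'll push slowly.

In the tool's units: 0.036 m / 0.8 = 0.045, 0.031 m / 0.8 = 0.0388.

Request:
{"api": "pendant", "payload": {"steps": [0, 0, 0, 0, 0.01, 0, 0, 0, 0, 0, 0, 0.0188, 0, 0, 0, 0, 0, 0, 0.0263, 0, 0, 0, 0, 0, 0, 0.0325, 0, 0, 0, 0, 0, 0, 0.0388, 0, 0, 0, 0, 0, 0, 0.045, 0, 0]}}

```text
clock: 3.78
position: [0.4976, -0.1025, 0.1481]
ee_rot: [0.767, 0.641, -0.0, -0.0]
ft_force: [-3.6, 0.0, 5.1]
grip_width: 0.002
grasp_force: 2.8
```

Run:
```python
from h import *;import cv2
goto([-.05,0,.148])
m=manip.camera('side');cv2.imwrite('pics/a2raw.png',m)
for x in(-.0423,-.03,-.01575): print(x,proj('side',W(np.load('v.npy'),[x,0,.1257])))
h=cv2.cvtColor(m,cv2.COLOR_BGR2HSV);r=m[...,2].astype(int)-np.maximum(m[...,0],m[...,1]);r[:245]=0;r[:,:325]=0;r[300:]=0;r[:,385:]=0
y,x=np.where(r>15);print(len(x),x.mean() if len(x) else 0,y.mean() if len(y) else 0)
```

```text
row [-0.001 -0.    -0.   ] [0.0011 0.0136 0.0001] at [-0.0636 -0.0011  0.1481] F [-3.6 -0.6  5.1] t 3.775 w 0.0021441228931972822
-0.0423 [[341.14000739 271.18205188]]
-0.03 [[345.77202491 269.03980123]]
-0.01575 [[351.09788861 266.57665533]]
10 345.5 267.8
```

In the tool's units: 0.012 m / 0.8 = 0.015, 0.009 m / 0.8 = 0.0113.

Request:
{"api": "pendant", "payload": {"steps": [0, 0, 0, 0.0013, 0.0038, -0.0025, 0, 0, 0, 0, 0.0013, 0.0075, -0.0025, 0, 0, 0, 0, 0.0013, 0.0113, -0.0025, 0, 0, 0, 0, 0.0013, 0.015, -0.0025, 0]}}

```text
clock: 4.32
position: [0.5091, -0.1033, 0.1498]
ee_rot: [0.767, 0.641, -0.0, -0.001]
ft_force: [-10.9, 3.8, 7.1]
grip_width: 0.001
grasp_force: 6.6
```

Create dot.py:
```python
from h import *
import cv2
def dot(save=None):
    m=manip.camera('side')
    if save: cv2.imwrite(save,m)
    r=m[...,2].astype(int)-np.maximum(m[...,0],m[...,1]);r[:250]=0;r[:,:328]=0;r[300:]=0;r[:,385:]=0
    y,x=np.where(r>10)
    if len(x):
        w=r[y,x];p=((x*w).sum()/w.sum(),(y*w).sum()/w.sum());print('dot',len(x),p,V(np.load('v.npy')[:3],atz('side',p,.1257)))
    else: print('no dot')
    return m
```

```bash
python3 -c "
from dot import *
goto([-.0485,0,.15]);dot()"
```

```text
row [-0.002 -0.    -0.   ] [-0.0002  0.0036 -0.0002] at [-0.0521  0.0002  0.1498] F [-11.4   1.8   7.1] t 4.325 w 0.0009995378910357489
dot 13 (np.float64(352.4193548387097), np.float64(264.4193548387097)) [[-0.0096566   0.00388505  0.1257    ]]
```

In the tool's units: 0.002 m / 0.8 = 0.0025, 0.001 m / 0.8 = 0.0013.

Request:
{"api": "pendant", "payload": {"steps": [0, 0, 0, 0, 0.0013, 0, 0, 0, 0, 0, 0, 0.0025, 0, 0, 0, 0, 0, 0, 0.0025, 0, 0]}}

```text
clock: 4.75
position: [0.5093, -0.1033, 0.1496]
ee_rot: [0.767, 0.641, -0.001, -0.003]
ft_force: [-15.6, 4.0, 13.0]
grip_width: -0.001
grasp_force: 9.7
```

Run:
```python
from dot import *
goto([-.0485,0,.15]);a=dot()[215:325,290:400];b=manip.camera('top')[160:300,320:440]
cv2.imwrite('pics/a3.png',np.hstack([cv2.resize(a,(440,440),interpolation=3),cv2.resize(b,(360,440),interpolation=3)]))
```

```text
row [-0.006 -0.001 -0.   ] [-0.0003  0.0034 -0.0004] at [-0.0519  0.0003  0.1496] F [-16.1   1.2  13. ] t 4.75 w -0.0008163505785596485
dot 13 (np.float64(352.66355140186914), np.float64(264.39252336448595)) [[-0.00913885  0.00366885  0.1257    ]]
```

View pics/a3.png

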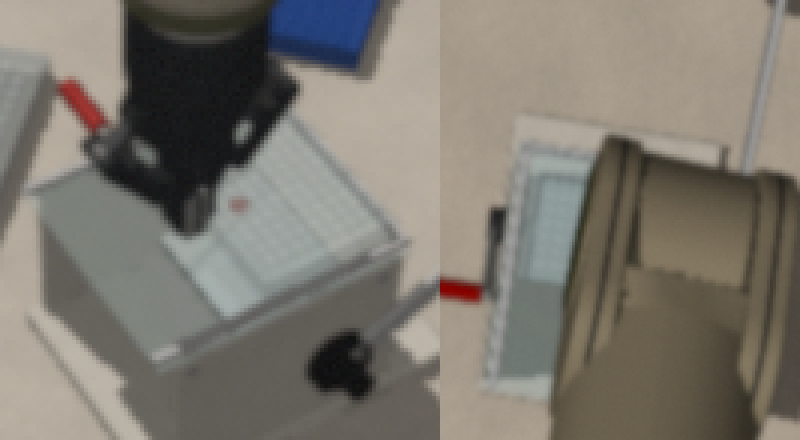

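The plate's front edge looks to be against the lip, and the dot is at about (349.8,266.2), within 2–3 px of the predicted home position. The arm stalled at 16 N. I'll back off and move to the lever.

In the tool's units: 0.107 m / 0.8 = 0.1338, -0.075 m / 0.8 = -0.0938.

Request:
{"api": "pendant", "payload": {"steps": [0, 0, 0, 0, -0.015, -0.005, 0, 0, 0, 0, 0, -0.025, -0.075, 0.5, 0, 0, 0, 0.075, -0.0125, -0.0938, 0.5, 0, 0, 0, 0.1338, -0.0031, -0.0938, 0.5, 0, 0, 0, 0.1338, -0.0031, -0.0938, 0.5, 0, 0, 0, 0.1338, -0.0031, -0.0938, 0.5]}}

```text
clock: 5.6
position: [0.5278, 0.0011, 0.225]
ee_rot: [0.767, 0.641, -0.0, 0.0]
ft_force: [0.4, -0.4, 0.6]
grip_width: 0.499
grasp_force: 0.0
```

Run:
```python
from dot import *
goto([-.0555,.1078,.132]);a=dot()[215:325,290:400];b=manip.camera('top')[160:300,320:440]
cv2.imwrite('pics/a4.png',np.hstack([cv2.resize(a,(440,440),interpolation=3),cv2.resize(b,(360,440),interpolation=3)]))
```

```text
row [ 0.     0.    -0.001] [ 0.0016 -0.0034  0.093 ] at [-0.0522  0.1063  0.225 ] F [ 0.5 -0.3  0.6] t 5.6 w 0.49937072605298977
dot 12 (np.float64(349.30348258706465), np.float64(265.7562189054726)) [[-0.01788221  0.00413769  0.1257    ]]
```

View pics/a4.png

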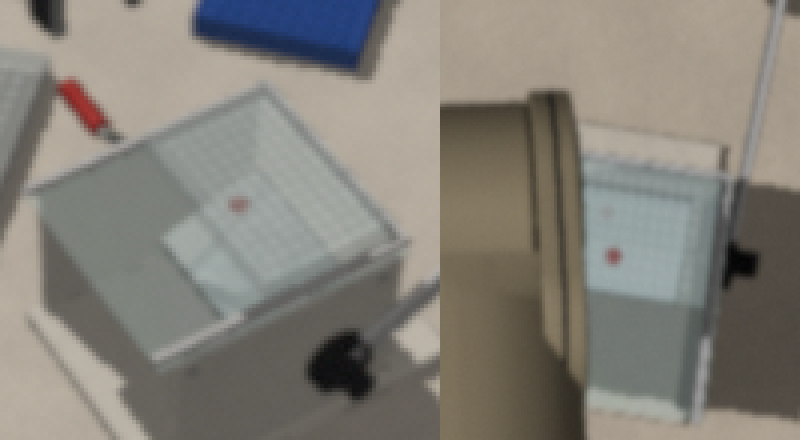

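The plate is fully forward with its rear edge running (150,145) to (238,318) in the side panel, and the dot is at top (377.7,241.5) and side (349.5,266). I compare these with the home prediction.

Run:
```python
from h import *
v=np.load('v.npy')[:3]
S=lambda p:((p-[290,215])*4).round(0).tolist()
for z in(.124,.138): print(z,S(proj('side',W(v,[[-.0405,.064,z],[-.0405,-.064,z],[.045,.064,z],[.045,-.064,z]]))))
print('top dot',V(v,atz('top',(377.7,241.5),.1257)),'tri',V(v,tri((377.7,241.5),(349.5,266))[0]), 'pred',proj('top',W(v,[-.01575,0,.1257])))
import cv2
a=manip.camera('side')
for z in (1,2):a=manip.camera('side')
f=np.mean([manip.camera('side') for _ in range(6)],0)[225:315,315:400]
cv2.imwrite('pics/a5.png',np.clip((cv2.resize(f.astype('float32'),(765,600),interpolation=cv2.INTER_CUBIC)-90)*1.7,0,255).astype('uint8'))
P=proj('side',W(v,[[-.0405,.064,.124],[-.0405,-.064,.124],[.045,.064,.138],[.045,-.064,.138],[.045,.064,.132],[.045,-.064,.132]]))
print(((P-[315,225])*[9,600/90]).round().tolist())
```

```text
0.124 [[148.0, 153.0], [270.0, 302.0], [271.0, 98.0], [399.0, 240.0]]
0.138 [[148.0, 137.0], [272.0, 286.0], [273.0, 82.0], [401.0, 224.0]]
top dot [[-0.01589666  0.00129379  0.1257    ]] tri [[-0.01722088  0.00199781  0.12686441]] pred [[378.3315924  241.52530848]]
[[107.0, 189.0], [383.0, 437.0], [388.0, 69.0], [677.0, 307.0], [387.0, 81.0], [675.0, 318.0]]
```

View pics/a5.png

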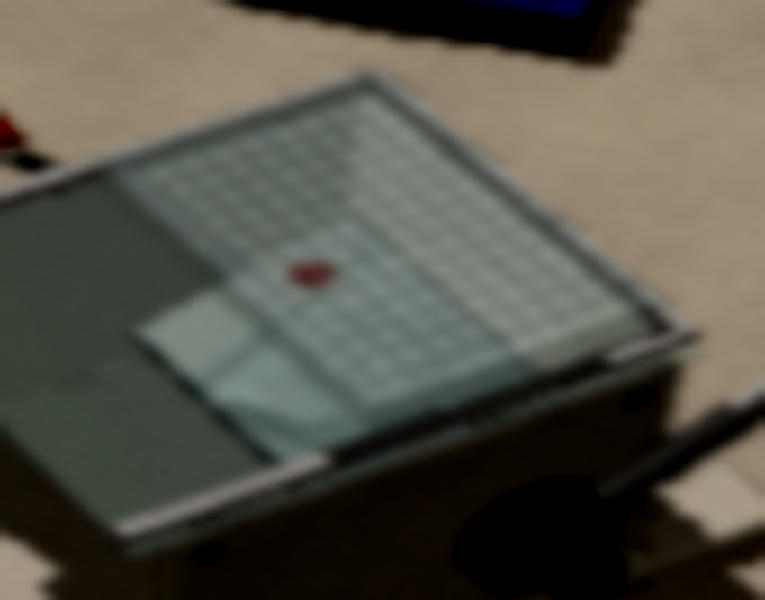

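The plate's front edge runs parallel to the lip (370,80)–(660,325) with a uniform margin, and the rear edge (105,175)–(365,415) is parallel too, so it is flush. Now I pinch the lever.

In the tool's units: 0.093 m / 0.8 = 0.1163, 0.05 m / 0.8 = 0.0625.

Request:
{"api": "pendant", "payload": {"steps": [0, 0, 0, 0.0013, -0.0038, 0.0625, 0.5, 0, 0, 0, 0.0013, -0.0038, 0.1163, 0.5, 0, 0, 0, 0.0013, -0.0038, 0.1163, 0.5, 0, 0, 0, 0.0013, -0.0038, 0.1163, 0, 0, 0, 0, 0.0013, -0.0038, 0.1163, 0, 0, 0, 0, 0.0013, -0.0038, 0.1163, 0, 0, 0, 0, 0.0013, -0.0038, 0.1163, 0, 0, 0, 0, 0.0013, -0.0038, 0.1163, 0], "squeeze": 30}}

```text
clock: 7.15
position: [0.5257, 0.0036, 0.1334]
ee_rot: [0.767, 0.641, 0.001, 0.0]
ft_force: [-4.4, 1.1, 6.3]
grip_width: 0.153
grasp_force: 30.1
```

```bash
python3 -c "
from h import *
goto([-.0546,.107,.130])"
```

```text
row [ 0.001 -0.001 -0.   ] [-0.0013  0.0001  0.0034] at [-0.0547  0.1083  0.1334] F [-4.5  0.3  6.3] t 7.15 w 0.1533482737690134
```

Gripped (13 mm wide). Before the swing, I refine the camera elevation by silhouette fitting.

Create sil.py:
```python
from h import *
import cv2
from scipy.optimize import minimize
v=np.load('v.npy')[:3]
win={'top':(375,115,412,152),'side':(408,196,446,234)};M={}
for c,(a,b,x,y) in win.items():
    g=cv2.imread(f'pics/{c}0.png')[b:y,a:x].max(2);m=(g<80).astype('uint8')
    n,l,st,_=cv2.connectedComponentsWithStats(m,connectivity=4);M[c]=l==1+st[1:,4].argmax();print(c,M[c].sum())
def sil(c,p,dep,hgt):
    e,L,y0,r,D=p[:5];u=np.array([np.cos(e),0,np.sin(e)]);w=np.array([-np.sin(e),0,np.cos(e)]);o=np.array([0,y0,.065])
    bx=[o+u*(D+L+i*dep)+w*j*hgt/2+np.array([0,k*.026,0]) for i in(0,1) for j in(-1,1) for k in(-1,1)]
    cy=[o+u*(D+i*L)+r*(np.cos(t)*w+np.sin(t)*np.array([0,1,0])) for i in(0,1) for t in np.linspace(0,6.28,16)]
    a,b,x,y=win[c];S=8;im=np.zeros(((y-b)*S,(x-a)*S),np.uint8)
    for q in(bx,cy):
        P=proj(c,W(v,np.array(q)));cv2.fillConvexPoly(im,cv2.convexHull((((P-[a,b])+.5)*S).astype(np.float32)).astype(np.int32),255)
    return cv2.resize(im,(x-a,y-b),interpolation=cv2.INTER_AREA)/255.
for dep,hgt in((.042,.034),(.034,.042)):
  for D0 in (None,.2):
    f=lambda p:sum(abs(sil(c,[*p[:4],D0 or p[4]],dep,hgt)-M[c]).sum() for c in win)
    best=min((minimize(f,[e,.012,0,.01,.2],method='Nelder-Mead',options=dict(initial_simplex=np.array([[e,.012,0,.01,.2]]*6)+np.vstack([np.zeros(5),np.diag([.05,.006,.004,.004,.008])]),maxiter=400)) for e in(.42,.5)),key=lambda r:r.fun)
    print(dep,D0,best.fun,best.x.round(4))
```

```bash
python3 sil.py
```

```text
top 565
side 429
0.042 None 260.18039215686275 [0.4988 0.0024 0.0023 0.011  0.2022]
0.042 0.2 262.3607843137255 [0.499  0.0046 0.0019 0.0098 0.2007]Traceback (most recent call last):
  File "sil.py", line 20, in <module>
    best=min((minimize(f,[e,.012,0,.01,.2],method='Nelder-Mead',options=dict(initial_simplex=np.array([[e,.012,0,.01,.2]]*6)+np.vstack([np.zeros(5),np.diag([.05,.006,.004,.004,.008])]),maxiter=400)) for e in(.42,.5)),key=lambda r:r.fun)
  File "sil.py", line 20, in <genexpr>
    best=min((minimize(f,[e,.012,0,.01,.2],method='Nelder-Mead',options=dict(initial_simplex=np.array([[e,.012,0,.01,.2]]*6)+np.vstack([np.zeros(5),np.diag([.05,.006,.004,.004,.008])]),maxiter=400)) for e in(.42,.5)),key=lambda r:r.fun)
              ~~~~~~~~^^^^^^^^^^^^^^^^^^^^^^^^^^^^^^^^^^^^^^^^^^^^^^^^^^^^^^^^^^^^^^^^^^^^^^^^^^^^^^^^^^^^^^^^^^^^^^^^^^^^^^^^^^^^^^^^^^^^^^^^^^^^^^^^^^^^^^^^^^^^^^^^^^^^^^^^^^^^^^^^^^^^^^^^^^^^^^^^
    res = _minimize_neldermead(fun, x0, args, callback, bounds=bounds,
                               **options)
    fxcc = func(xcc)
    fx = function(np.copy(x), *(wrapper_args + args))
  File "sil.py", line 19, in <lambda>
    f=lambda p:sum(abs(sil(c,[*p[:4],D0 or p[4]],dep,hgt)-M[c]).sum() for c in win)
               ~~~^^^^^^^^^^^^^^^^^^^^^^^^^^^^^^^^^^^^^^^^^^^^^^^^^^^^^^^^^^^^^^^^^
  File "sil.py", line 19, in <genexpr>
    f=lambda p:sum(abs(sil(c,[*p[:4],D0 or p[4]],dep,hgt)-M[c]).sum() for c in win)
                       ~~~^^^^^^^^^^^^^^^^^^^^^^^^^^^^^^^
  File "sil.py", line 15, in sil
    P=proj(c,W(v,np.array(q)));cv2.fillConvexPoly(im,cv2.convexHull((((P-[a,b])+.5)*S).astype(np.float32)).astype(np.int32),255)
  File "h.py", line 4, in proj
    k=manip.calibration(c);T=np.array(k['world_from_camera']);q=(np.atleast_2d(P)-T[:3,3])@T[:3,:3]
ValueError: time passes only in moves, steps and waits
```

In the tool's units: 0.06 m / 0.8 = 0.075, 0.055 m / 0.8 = 0.0688.

Request:
{"api": "pendant", "payload": {"steps": [0, 0, 0, 0, 0.0088, -0.0069, 0, 0, 0, 0, 0, 0.0184, -0.0125, 0, 0, 0, 0, 0, 0.0285, -0.0173, 0, 0, 0, 0, 0, 0.039, -0.0209, 0, 0, 0, 0, 0, 0.0498, -0.0234, 0, 0, 0, 0, 0, 0.0609, -0.0248, 0, 0, 0, 0, 0, 0.0688, -0.025, 0, 0, 0, 0, 0, 0.075, -0.0248, 0, 0, 0, 0, 0, 0.075, -0.0248, 0]}}

```text
clock: 8.28
position: [0.5845, -0.007, 0.1529]
ee_rot: [0.767, 0.642, 0.0, -0.0]
ft_force: [-3.5, 0.6, 5.2]
grip_width: 0.151
grasp_force: 30.3
```

Run:
```python
from h import *
goto([.0053,.107,.153]);import cv2
a=manip.camera('side')[160:345,270:470];b=manip.camera('top')[110:310,290:460]
cv2.imwrite('pics/a6.png',np.hstack([cv2.resize(a,(430,400),interpolation=3),cv2.resize(b,(340,400),interpolation=3)]))
```

```text
row [ 0.    -0.001  0.   ] [-0.0013  0.0002 -0.0001] at [0.0051 0.1083 0.1529] F [-3.6  0.   5.2] t 8.275 w 0.15103258384473095
```

View pics/a6.png

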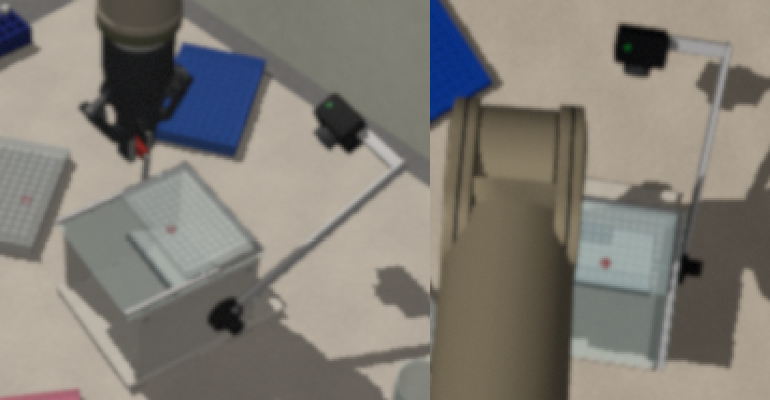

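The lever is held at viewer x ≈ +5 mm (mirror ≈ 0.76 rad). The plate is still home and the camera bracket looks unmoved. I'll settle, then hand in.

Request:
{"api": "pendant", "payload": {"steps": [0, 0, 0, 0, 0, 0, 0, 0, 0, 0, 0, 0, 0, 0, 0, 0, 0, 0, 0, 0, 0, 0, 0, 0, 0, 0, 0, 0]}}

```text
clock: 8.88
position: [0.5843, -0.0069, 0.1529]
ee_rot: [0.767, 0.642, 0.0, -0.0]
ft_force: [-4.5, 0.8, 5.1]
grip_width: 0.147
grasp_force: 30.2
```

```bash
python3 -c "
from h import *
goto([.0053,.107,.153]);print(manip.hand_in())"
```

```text
row [ 0.    -0.001  0.   ] [-0.0013  0.0005 -0.0002] at [0.0048 0.1083 0.1529] F [-4.6 -0.1  5.1] t 8.875 w 0.14688168299886062
the job is handed in; nothing more can be done
None
```

Job handed in at 8.9 s: the plate is pushed home against the stop lip, and the gripper is still holding the lever at a mirror tilt of about 0.76 rad, worked out from the camera's measured position (good to about 1°) because the viewer camera's own picture wasn't available to check.

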